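Blow out the jig, fit the spacer and hold the mirror plate against it

TASK

First clear the spacing jig of dust: press the canister's nozzle cap right down and let it come fully back up. Then stand the straight parallel spacer bar (not the tapered wedge) down in the one gap beside the mirror plate that is already wide enough for it, next to the thin fence and right down on the base plate, about halfway along the fence. Last, push the mirror plate by its grip post sideways against the spacer so that plate, spacer and thin fence are pressed firmly flush together, and finish while still holding it pressed there; leave everything else where it is.

Things in the scene. Friction and masses are not known exactly. Their poses are not given: they have to be found in the camera images.
- bed: Base plate of the jig, bolted to the table: grey-finished metal plate, 140 (x) x 200 (y) x 10 mm high. Origin: centre of its underside, on the table. The two fences run along its x axis, one at each y side; the mirror plate lies between them.
- thin_fence: The thinner fence, dark steel, fixed on the base plate: 110 (x) x 16 (y) x 22 mm high. Origin: centre of its underside (the base plate's top). Centred 70 mm from the base plate's middle, on the base plate's +y or -y side (varies), its axes parallel to the base plate's. The wide gap, about 17 mm, lies between it and the mirror plate.
- thick_fence: The thicker fence, dark steel, fixed on the base plate across from the thin one: 110 (x) x 40 (y) x 22 mm high. Origin: centre of its underside. The gap between it and the mirror plate is only about 5 mm, too narrow for the spacer.
- tile: The mirror plate, a loose flat bare-metal tile lying on the base plate between the fences: 80 (x) x 90 (y) x 18 mm thick, about 0.45 kg. Sliding it takes 2 to 5 N, so push with 12 to 20 N at the end. An upright round grip post, 18 mm in diameter, stands at its middle from 18 to 50 mm above its underside. Origin: centre of its underside.
- spacer: The spacer, a loose plain brass bar of constant thickness standing on edge on the table, about 0.09 kg: 60 (x, length) x 12 (y, thickness) x 22 mm high, with a grip tab 24 (x) x 12 (y) mm at its middle from 22 to 46 mm above its underside. Origin: centre of its underside.
- wedge: The tapered wedge, not used: a loose brass block 60 mm long (x), 22 mm high, 8 mm thick at one end and 26 mm at the other, with the same grip tab as the spacer. Origin: centre of its underside.
- canister: Small air-duster canister, 52 mm in diameter, 144 mm high with its cap, in a foot bolted to the table on the base plate's +y side; its nozzle points at the jig. Origin: centre of the foot's underside.
- cap_top (a point): Middle of the flat top of the canister's nozzle cap (28 mm in diameter); pressed straight down.
- cap (a joint): Travel of the nozzle cap in m: 0 up, 0.008 right down (counts as down from 0.005). Sprung: about 2 N to start, 6.6 N at the bottom; it springs back by itself.
- lens_post: A lens on a black post, 112 mm high, bystander behind the jig, loose. Origin: centre of its underside.
- filter_box: A flat black box, 50 x 50 x 21 mm, bystander, loose. Origin: centre of its underside.
- steel_post: A lying steel rod, 100 mm long and 13 mm thick, bystander, loose. Origin: centre of its underside.

How it is judged (in metres and radians):
On the way, in this order (a step that is already met when the one before it is completed fails the run):
1. the nozzle cap is pressed right down (5 mm or more) (value of joint cap above 0.005 m), for 0.1 s.
2. the cap is let back up (value of joint cap below 0.001 m), for 0.1 s.
3. the spacer stands on the base plate in the gap between the thin fence and the mirror plate (x of spacer in the frame of thin_fence between -0.025 and 0.025 m and y of spacer in the frame of thin_fence between -0.023 and 0.023 m and y of spacer in the frame of tile between -0.06 and 0.06 m and z of spacer in the frame of bed below 0.0125 m and angle between spacer's own z axis and vertical below 0.12 rad), for 0.2 s.
At the end, for the whole second after the job is handed in: Fingers on the plate; plate-spacer and spacer-thin fence contacts each over 2 N; plate and spacer down on the base plate (2.5 mm), parallel to the fence (0.05 rad); along the fence, spacer within 25 mm of its middle, plate within 35 mm of the base plate's middle; cap up (all of step 3 and contact force between tile and spacer above 2 N and contact force between spacer and thin_fence above 2 N and contact force between the fingers and tile above 2 N and angle between the x axis of each of spacer, tile and the x axis of thin_fence, either way round below 0.05 rad and angle between tile's own z axis and vertical below 0.05 rad and angle between spacer's own z axis and vertical below 0.06 rad and z of tile in the frame of bed below 0.0125 m and x of tile in the frame of bed between -0.035 and 0.035 m and value of joint cap below 0.001 m); the arm keeps its last pose, push and grip.
It fails at once if the wedge or a bystander is pushed away (more than 30 mm) (distance of any of wedge, lens_post, filter_box, steel_post from where it was at the start of the episode above 0.03 m).
It also fails if it takes over 51 s, if anything falls off the work surface, if the arm or the gripper's body presses on something with over 40 N, if the wrist force passes 120 N, or if a joint passes its speed limit or range.

ROBOT

A 7-joint arm with a two-finger parallel gripper is mounted at the origin on a cart in front of the work surface, level with it; the furniture and walls round the work are solid. World frame = base frame: x ahead of the robot, y to its left, z up, the work surface at z = 0. Lengths are in m, angles in degrees, forces in N, time in s.
With the tool pointing down it reaches from about 0.425 to 0.875 m from the base axis. Payload 4.7 kg.
Tool frame: the origin (TCP) lies midway between the tips of the shut fingers; the grasp point (between the pads) lies 19 mm behind it; z points along the fingers, y is the line along which they close (so a half turn about z gives the same grasp; the last joint's range is limited). The gripper opens to 87 mm and grips with 3 to 60 N. Pads are 19 mm wide; open, the fingers measure 117 mm over their backs; the gripper's body (75 mm by 190 mm) begins 51 mm behind the grasp point.
Start: joints at [77.584, 18.392, -4.016, 83.108, 1.295, 78.541, -3.26], TCP at [0.149, -0.633, 0.186] pointing down, gripper open.
Joint ranges: [-163.93, 163.93], [-17.29, 119.83], [-79.2, 71.16], [3.27, 140.29], [-89.18, 269.18], [5.43, 117.66], [-154.24, 154.24]. Speed limits (degrees/s): [147.25, 147.25, 180, 180, 180, 180, 180].

INTERFACE

Orientations are given as [roll, pitch, yaw] about the fixed x, y, z axes, in that order (R = Rz(yaw) Ry(pitch) Rx(roll)).
In Python, from cell import env gives the robot as it stands. The module is installed in compiled form; this text tells all that it offers.
- The arm moves only by the tool step_arm, never from a script. Its argument "rows" is a list of rows, each an object with "angular": the turn, a rotation vector about the tool's x, y, z in units of pi rad (1.0 is pi rad), a list of three; "slide": the shift along the tool's x, y, z in units of 500 mm (1.0 is 500 mm), a list of three; "jaw": the opening, from 0 (shut) to 1 (fully open). A call has 1 to 10 rows; each row shifts and turns the commanded pose from where the row before left it, along the tool's axes as they then stand; what a row does not reach is not made up. A row lasts 1/8 s, in which the tool goes at most 62.5 mm and 10.7 degrees, less where a joint would pass 70% of its speed; a pose out of reach is approached as far as the arm can. A call with a number of a shift or a turn outside -1 to 1 is refused whole. A call with a gripper value outside its range is refused whole. The fingers move at their own pace and stop on an object; "newtons" is the grip in N (left out, the last holds). Time passes only in rows, so rows that do not move let the fingers close. It gives the time, the measured TCP pose, the force, the opening and the grip force at its end, in the units of the state.
- env.get_obs(): the state, without advancing time (a new reading comes with each control period).
- env.read_camera(name): name is "scene" or "top"; returns the picture (400x640x3 uint8, red, green, blue); there is no depth.
- env.camera_info(name): a dict with "fx", "fy", "cx", "cy" (pixels), "R" (3x3) and "t" (3): a world point X has camera coordinates R X + t. Camera axes: x right, y down, z forward; pixel columns grow to the right and rows downward; lengths in m; the calibration is good to about 2 mm. A picture is of the moment at which its call begins. camera_info takes no time and is no camera call.
- env.sign_off(): hands the job in; it is judged then, once.
The state is a dict: "time_s": time; "qpos": joint angles; "joint_velocities": joint speeds; "effort": joint torques, N m; "tool_pos": TCP position; "tool_rot": TCP orientation; "force": force on the tool from outside, world axes, zero at the start; "wrist_torque": the same for the moment, N m; "grip_width": finger opening in m; "grasp_force": force on a finger pad.
Only numpy, scipy, OpenCV 4.12 (cv2) and the standard library are available. Lean on these libraries where they do the work, as an engineer would, in place of code of your own. Each camera call takes 0.05 s, during which the arm holds its last target. There are 200 camera calls.

## Working session

There is one attempt and no reset: what is moved stays moved. The work goes in short steps, Python scripts to look and compute and a tool call to move; the robot and the scene stay as the last step left them, time stands still between calls to the robot, and variables do not carry over. Pictures are saved under pics/ and viewed, at most 10 in all, crops included, and the job is handed in when it is done.

Besides the shell and the picture viewer there is one more tool, called after "Emit:" as name(argument=value, ...), one argument or row to a line, values as JSON. step_arm: Moves the arm, as the interface text tells. Shifts and turns lie within -1 to 1; 1 stands for 500 mm of shift or pi rad of turn. Its arguments: {"type":"object","properties":{"rows":{"type":"array"},"newtons":{"type":"number"}},"required":["rows"]}

```bash
mkdir -p pics; python3 - <<'E'
from cell import env
import cv2
for n in("scene","top"):
    cv2.imwrite(f"pics/{n}0.png",env.read_camera(n)[:,:,::-1]); i=env.camera_info(n); print(n,i)
o=env.get_obs();print(o)
E
```

```text
scene {'fx': 364.36955756857327, 'fy': 364.36955756857327, 'cx': 323.5866703376165, 'cy': 198.67251052804215, 'R': array([[ 0.87928792, -0.47579781, -0.0216611 ],
       [-0.32328014, -0.56279685, -0.76075598],
       [ 0.34977523,  0.67592614, -0.64867645]]), 't': array([-0.56899398,  0.20322785,  0.99998238])}
top {'fx': 418.41011100191787, 'fy': 418.41011100191787, 'cx': 325.8216645348991, 'cy': 201.57976388710765, 'R': array([[-1.53403055e-02, -9.99882316e-01, -1.72129529e-04],
       [-9.76409338e-01,  1.50172624e-02, -2.15404934e-01],
       [ 2.15382169e-01, -3.13630862e-03, -9.76524800e-01]]), 't': array([-0.10628165,  0.58118798,  1.06101519])}
{'time_s': 0.1, 'qpos': array([77.58434708, 18.43235304, -4.01627375, 83.16473483,  1.29411657,
       78.5402224 , -3.26075052]), 'joint_velocities': array([ 0.01988343, -0.13099364,  0.01875966, -0.07773179,  0.01477385,
       -0.00536544,  0.06258182]), 'effort': array([-8.88548529e-04, -4.92572844e+01, -4.06174343e-01, -3.13396990e+01,
       -6.41976041e-02,  3.95267573e-02,  6.97266364e-05]), 'tool_pos': array([ 0.14853161, -0.63226467,  0.18522673]), 'tool_rot': array([-1.79907869e+02,  4.19629471e-03,  1.32249580e+01]), 'force': array([-0.29034148,  0.84721758,  0.04769852]), 'wrist_torque': array([ 0.01638208,  0.0111275 , -0.00966426]), 'grasp_force': 0.0, 'grip_width': 0.08698358184144742}
```

View pics/scene0.png

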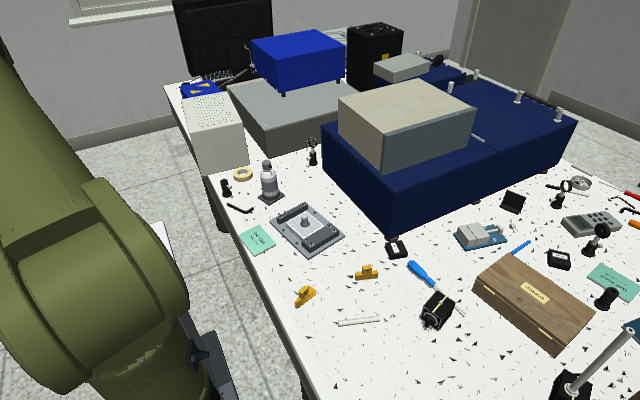

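View pics/top0.png

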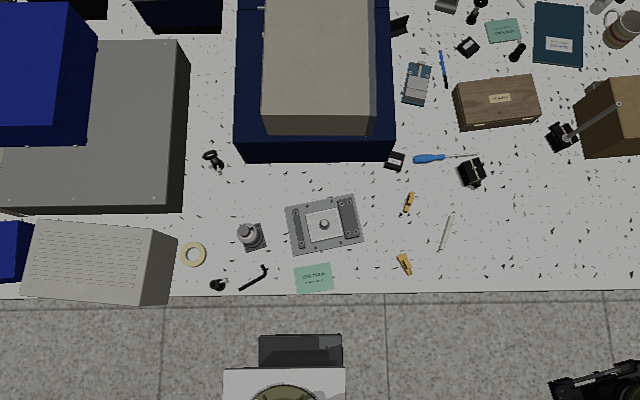

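The jig is at top px (324,224) and the canister at (249,235). The brass parts are at (408,203) and (404,264). I'll zoom in on both views.

```bash
python3 - <<'E'
import cv2,numpy as np
a=cv2.imread("pics/top0.png")
c=cv2.resize(a[185:285,225:425],None,fx=4,fy=4,interpolation=cv2.INTER_CUBIC)
cv2.imwrite("pics/topz.png",c)
a=cv2.imread("pics/scene0.png")
c=cv2.resize(a[150:315,240:400],None,fx=3.6,fy=3.6,interpolation=cv2.INTER_CUBIC)
cv2.imwrite("pics/scz.png",c)
E
```

```text
(no output)
```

View pics/topz.png

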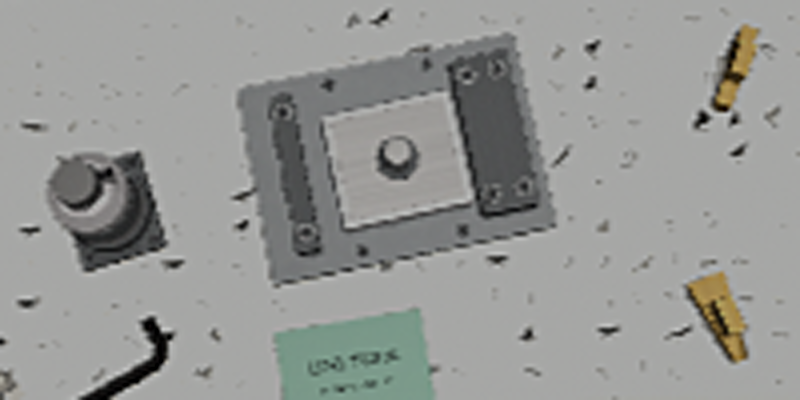

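View pics/scz.png

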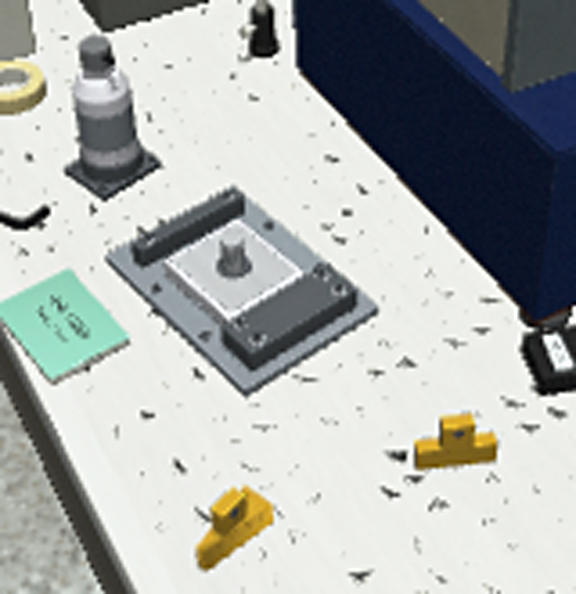

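Thin fence is on the +y (canister) side, at zoom (295,175). The spacer is the upper brass bar at zoom (736,67), and the lower piece at (720,315) is the wedge. Next I fit poses.

```bash
cat > h.py <<'E'
from cell import env
import cv2,numpy as np
from scipy.optimize import minimize,least_squares
I={n:env.camera_info(n) for n in("scene","top")}
def proj(n,X):
    i=I[n];c=np.atleast_2d(X)@i["R"].T+i["t"]
    return c[:,:2]/c[:,2:]*[i["fx"],i["fy"]]+[i["cx"],i["cy"]]
def ray(n,uv,z):
    i=I[n];d=i["R"].T@np.array([(uv[0]-i["cx"])/i["fx"],(uv[1]-i["cy"])/i["fy"],1]);o=-i["R"].T@i["t"]
    return o+d*(z-o[2])/d[2]
def box(sx,sy,z0,z1):
    return np.array([[a*sx/2,b*sy/2,z] for a in(-1,1) for b in(-1,1) for z in(z0,z1)])
def place(P,x,y,yaw,z=0):
    c,s=np.cos(yaw),np.sin(yaw)
    return P@np.array([[c,-s,0],[s,c,0],[0,0,1]]).T+[x,y,z]
SP=[box(.06,.012,0,.022),box(.024,.012,.022,.046)]
def sil(n,parts,win,S=8):
    x0,y0,x1,y1=win;m=np.zeros(((y1-y0)*S,(x1-x0)*S),np.uint8)
    for P in parts:
        q=(proj(n,P)-[x0,y0]+.5)*S-.5
        cv2.fillConvexPoly(m,cv2.convexHull(np.round(q*16).astype(np.int32)),255,shift=4)
    return cv2.resize(m,(x1-x0,y1-y0),interpolation=cv2.INTER_AREA)/255.
def brass(img):
    f=img.astype(float); s=(f.max(2)-f.min(2))/(f.max(2)+1)
    return np.clip((s-.1)/.4,0,1)*(f[:,:,0]>f[:,:,2])
def fit(imgs,wins,g,z=0,parts=SP):
    def c(p):
        e=0
        for n in wins:
            x0,y0,x1,y1=wins[n]
            e+=((sil(n,[place(P,*p,z) for P in parts],wins[n])-brass(imgs[n])[y0:y1,x0:x1])**2).sum()
        return e
    b=None
    for yaw in g[2]:
        r=minimize(c,[g[0],g[1],yaw],method="Nelder-Mead",options=dict(initial_simplex=np.array([g[0],g[1],yaw])+np.array([[0,0,0],[.01,0,0],[0,.01,0],[0,0,.2]])))
        if b is None or r.fun<b.fun:b=r
    return b
E
cat > m.py <<'E'
from h import *
imgs={n:cv2.imread(f"pics/{n}0.png")[:,:,::-1] for n in I}
Z=lambda x,y:((x+.5)/4-.5+225,(y+.5)/4-.5+185)
W=lambda x,y:((x+.5)/3.6-.5+240,(y+.5)/3.6-.5+150)
g=ray("top",Z(736,67),.02)
wins={"top":(398,187,420,217),"scene":(350,259,384,285)}
r=fit(imgs,wins,[g[0],g[1],np.radians([-30,0,30])]);print("spacer",g,r.x,np.degrees(r.x[2]),r.fun)
for k in wins:
    r1=fit(imgs,{k:wins[k]},[r.x[0],r.x[1],[r.x[2]]]);print(k,r1.x,r1.fun)
bt=[Z(*p) for p in[(238,88),(515,35),(555,225),(276,285)]]
bs=[W(*p) for p in[(236,187),(378,312),(248,393),(107,257)]]
loc=np.array([[.07,.1,.01],[.07,-.1,.01],[-.07,-.1,.01],[-.07,.1,.01]])
for nm,l in(("t",1),("s",2),("both",3)):
    f=lambda p:np.r_[(proj("top",place(loc,*p))-bt).ravel()*(l&1),(proj("scene",place(loc,*p))-bs).ravel()*((l&2)>0)]
    q=least_squares(f,[.55,0,0],x_scale=[.1,.1,.1]);print("bed",nm,q.x,np.degrees(q.x[2]),np.abs(q.fun).max())
print("post",ray("top",Z(401,149),.06),ray("scene",W(237,242),.06))
tt=[Z(*p) for p in[(322,117),(448,94),(471,205),(345,230)]]
print("tile",[ray("top",p,.028).round(4) for p in tt])
print("cap",ray("top",Z(75,185),.144),ray("scene",W(96,44),.144))
def cf(p):return np.r_[(proj("top",p)-Z(75,185)).ravel(),(proj("scene",p)-W(96,44)).ravel()]
print(least_squares(cf,[.5,.2,.144]).x)
E
python3 m.py
```

```text
spacer [ 0.58607239 -0.34662213  0.02      ] [ 0.58705785 -0.34761276 -0.39380558] -22.563397894943154 26.213217471555062
top [ 0.58706815 -0.34761802 -0.39493682] 11.27885684879287
scene [ 0.58671573 -0.34767435 -0.37220814] 13.948335722418197
bed t [ 0.52786184 -0.10846073  0.1859838 ] 10.656087003539998 0.8692678318721505
bed s [ 0.52708372 -0.11309463  0.182828  ] 10.475272601364713 1.102074428011008
bed both [ 0.52777419 -0.10994883  0.18466931] 10.580772120023227 1.4883456204242407
post [ 0.52484231 -0.11183182  0.06      ] [ 0.52535175 -0.11633843  0.06      ]
tile [array([ 0.5535, -0.0577,  0.028 ]), array([ 0.5683, -0.1449,  0.028 ]), array([ 0.4909, -0.1589,  0.028 ]), array([ 0.4752, -0.073 ,  0.028 ])]
cap [0.49125424 0.08832411 0.144     ] [0.49418594 0.08689509 0.144     ]
[0.49259144 0.08829281 0.14306784]
```

```bash
cat >> h.py <<'E'
from scipy.spatial.transform import Rotation as Rn
def go(pos,yaw,frm=None,n=1):
    """slide/angular per row (n rows) from the measured (or given) pose to tool-down pos,yaw"""
    o=env.get_obs()
    p0,R0=(o["tool_pos"],Rn.from_euler("xyz",o["tool_rot"],degrees=True)) if frm is None else (np.array(frm[0]),Rn.from_euler("xyz",[180,0,frm[1]],degrees=True))
    R1=Rn.from_euler("xyz",[180,0,yaw],degrees=True)
    d=np.array(pos)-p0
    print("slide/row (start axes)",(R0.inv().apply(d)/.5/n).round(4),"angular/row",((R0.inv()*R1).as_rotvec()/np.pi/n).round(4),"dist",np.linalg.norm(d).round(3))
E
python3 - <<'E'
from h import *
go([.44,-.42,.19],13.2,n=8)
go([.4925,.088,.175],13.2,frm=([.44,-.42,.19],13.2),n=10)
img=cv2.imread("pics/top0.png")
x,y,w=.528,-.109,np.radians(10.6)
v=np.arange(-.11,.111,.0005)
for z in(.01,.028,.032):
    u=np.arange(-.03,.031,.001)
    if z==.01: u=np.r_[np.arange(-.066,-.058,.001),np.arange(.058,.066,.001)]
    G=np.array([[a,b,0] for b in v for a in u])
    q=proj("top",place(G,x,y,w,z)).astype(np.float32)
    pr=cv2.remap(img,q[:,0].reshape(len(v),-1),q[:,1].reshape(len(v),-1),cv2.INTER_LINEAR).mean(2)
    pr=np.median(pr,1); g=np.gradient(cv2.GaussianBlur(pr[:,None],(1,9),0)[:,0])
    k=[i for i in range(2,len(g)-2) if abs(g[i])==max(abs(g[i-2:i+3])) and abs(g[i])>1.2]
    print(z,[(round(v[i]*1e3,1),round(g[i],1)) for i in k])
# x edges of tile, bed
for z,hw,c in((.028,.035,0),(.01,.085,0)):
    v2=np.arange(-.085,.0851,.0005);u=np.arange(-hw,hw,.001)
    u=u[abs(u)>.02] if z>.02 else u
    G=np.array([[a,b,0] for a in v2 for b in u]);q=proj("top",place(G,x,y,w,z)).astype(np.float32)
    pr=np.median(cv2.remap(img,q[:,0].reshape(len(v2),-1),q[:,1].reshape(len(v2),-1),cv2.INTER_LINEAR).mean(2),1)
    g=np.gradient(cv2.GaussianBlur(pr[:,None],(1,9),0)[:,0])
    print("x",z,[(round(v2[i]*1e3,1),round(g[i],1)) for i in range(2,len(g)-2) if abs(g[i])==max(abs(g[i-2:i+3])) and abs(g[i])>1.2])
E
```

```text
slide/row (start axes) [ 0.0831 -0.035  -0.0011] angular/row [-0.0001  0.      0.    ] dist 0.361
slide/row (start axes) [ 0.0334 -0.0965  0.003 ] angular/row [0. 0. 0.] dist 0.511
0.01 [(np.float64(-98.5), np.float64(-5.8)), (np.float64(-37.0), np.float64(-5.9)), (np.float64(-30.5), np.float64(6.3)), (np.float64(34.5), np.float64(-7.0)), (np.float64(39.0), np.float64(7.1)), (np.float64(97.0), np.float64(-1.4)), (np.float64(103.0), np.float64(7.8))]
0.028 [(np.float64(-96.5), np.float64(-5.1)), (np.float64(-89.0), np.float64(-4.7)), (np.float64(-50.0), np.float64(-4.7)), (np.float64(-45.5), np.float64(13.0)), (np.float64(-39.0), np.float64(-2.0)), (np.float64(45.5), np.float64(-9.8)), (np.float64(49.0), np.float64(5.0)), (np.float64(62.5), np.float64(-6.8)), (np.float64(82.0), np.float64(6.4)), (np.float64(101.0), np.float64(5.4))]
0.032 [(np.float64(-96.0), np.float64(-5.2)), (np.float64(-88.5), np.float64(-4.9)), (np.float64(-49.5), np.float64(-4.7)), (np.float64(-45.0), np.float64(13.0)), (np.float64(-39.0), np.float64(-2.0)), (np.float64(45.5), np.float64(-9.9)), (np.float64(49.0
[... 327 characters left out ...]
64(-1.7)), (np.float64(31.0), np.float64(2.1)), (np.float64(35.0), np.float64(-7.2)), (np.float64(64.5), np.float64(1.7)), (np.float64(68.0), np.float64(4.8))]
x 0.01 [(np.float64(-71.5), np.float64(-10.8)), (np.float64(-68.0), np.float64(4.1)), (np.float64(-46.0), np.float64(-4.7)), (np.float64(-40.0), np.float64(9.4)), (np.float64(-37.0), np.float64(-2.2)), (np.float64(-17.0), np.float64(-5.7)), (np.float64(-11.5), np.float64(-2.5)), (np.float64(-9.5), np.float64(-2.1)), (np.float64(-4.5), np.float64(3.7)), (np.float64(14.5), np.float64(4.9)), (np.float64(35.0), np.float64(2.8)), (np.float64(38.0), np.float64(-7.4)), (np.float64(42.0), np.float64(1.4)), (np.float64(70.5), np.float64(5.1))]
```

Emit:
step_arm(
  rows=[
    {"angular": [0,0,0],"slide": [0.083,-0.035,-0.001],"jaw": 0},
    {"angular": [0,0,0],"slide": [0.083,-0.035,-0.001],"jaw": 0},
    {"angular": [0,0,0],"slide": [0.083,-0.035,-0.001],"jaw": 0},
    {"angular": [0,0,0],"slide": [0.083,-0.035,-0.001],"jaw": 0},
    {"angular": [0,0,0],"slide": [0.083,-0.035,-0.001],"jaw": 0},
    {"angular": [0,0,0],"slide": [0.083,-0.035,-0.001],"jaw": 0},
    {"angular": [0,0,0],"slide": [0.083,-0.035,-0.001],"jaw": 0},
    {"angular": [0,0,0],"slide": [0.083,-0.035,-0.001],"jaw": 0},
  ],
)

```text
time_s: 1.1
tool_pos: [0.4406, -0.4195, 0.1897]
tool_rot: [-180.0, 0.0, 13.2]
force: [-0.3, 0.2, 0.7]
grip_width: 0.0149
grasp_force: 0.0
```

Emit:
step_arm(
  rows=[
    {"angular": [0,0,0],"slide": [0.033,-0.096,0.001],"jaw": 0},
    {"angular": [0,0,0],"slide": [0.033,-0.096,0.001],"jaw": 0},
    {"angular": [0,0,0],"slide": [0.033,-0.096,0.001],"jaw": 0},
    {"angular": [0,0,0],"slide": [0.033,-0.096,0.001],"jaw": 0},
    {"angular": [0,0,0],"slide": [0.033,-0.096,0.001],"jaw": 0},
    {"angular": [0,0,0],"slide": [0.033,-0.096,0.001],"jaw": 0},
    {"angular": [0,0,0],"slide": [0.033,-0.096,0.001],"jaw": 0},
    {"angular": [0,0,0],"slide": [0.033,-0.096,0.001],"jaw": 0},
    {"angular": [0,0,0],"slide": [0.033,-0.096,0.001],"jaw": 0},
  ],
)

```text
time_s: 2.22
tool_pos: [0.4853, 0.0354, 0.1854]
tool_rot: [180.0, 0.0, 13.2]
force: [0.8, 0.0, -0.6]
grip_width: 0.0005
grasp_force: 0.0
```

```bash
python3 - <<'E'
from h import *
o=env.get_obs();print(o["time_s"],o["tool_pos"],o["tool_rot"],o["force"],o["grip_width"])
go([.4925,.088,.165],13.2)
E
```

```text
2.225 [0.48527118 0.03544949 0.18541825] [1.79971160e+02 1.10304624e-02 1.32096283e+01] [ 0.77159298  0.00729666 -0.55189804] 0.0004746357261757353
slide/row (start axes) [ 0.0381 -0.099   0.0408] angular/row [0.0002 0.0001 0.0001] dist 0.057
```

Over the cap, then down in small steps to 6 mm below nominal contact.

Emit:
step_arm(
  rows=[
    {"angular": [0,0,0],"slide": [0.019,-0.05,0.0],"jaw": 0},
    {"angular": [0,0,0],"slide": [0.019,-0.049,0.03],"jaw": 0},
    {"angular": [0,0,0],"slide": [0,0,0.03],"jaw": 0},
    {"angular": [0,0,0],"slide": [0,0,0.02],"jaw": 0},
    {"angular": [0,0,0],"slide": [0,0,0.008],"jaw": 0},
    {"angular": [0,0,0],"slide": [0,0,0.004],"jaw": 0},
    {"angular": [0,0,0],"slide": [0,0,0],"jaw": 0},
  ],
)

```text
time_s: 3.1
tool_pos: [0.493, 0.086, 0.1399]
tool_rot: [180.0, -0.0, 13.2]
force: [-0.6, 0.0, 0.0]
grip_width: 0.0007
grasp_force: 0.0
```

Emit:
step_arm(
  rows=[
    {"angular": [0,0,0],"slide": [0,0,0.006],"jaw": 0},
    {"angular": [0,0,0],"slide": [0,0,0],"jaw": 0},
  ],
)

```text
time_s: 3.35
tool_pos: [0.4927, 0.0864, 0.1365]
tool_rot: [180.0, 0.0, 13.2]
force: [-0.3, 1.0, 0.2]
grip_width: 0.0006
grasp_force: 0.0
```

```bash
python3 - <<'E'
from h import *
o=env.get_obs();print(o["force"],o["tool_pos"])
a=env.read_camera("scene")[100:230,190:350,::-1];b=env.read_camera("top")[170:300,180:340,::-1]
cv2.imwrite("pics/cap.png",cv2.resize(np.hstack([a,b]),None,fx=2.5,fy=2.5,interpolation=cv2.INTER_CUBIC))
E
```

```text
[-0.30761468  1.01167059  0.24784285] [0.49268485 0.08641888 0.13654403]
```

View pics/cap.png

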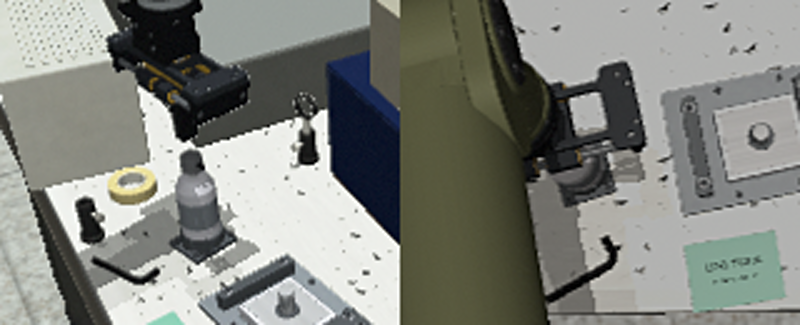

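The scene view shows the fingertip at crop (186,138), just above the cap top at (190,153). It isn't touching yet, so I'll compare this with the calibration.

```bash
python3 - <<'E'
from h import *
for n in I: print(n,proj(n,[[.4927,.0864,.1365],[.4925,.088,.144],[.4925,.088,.12],[.4925,.088,0]]))
print((np.array([[186,138],[190,153],[205,243]])+.5)/2.5-.5+[190,100])
print((np.array([[578-400,140],[590-400,185]])+.5)/2.5-.5+[180,170])
E
```

```text
scene [[266.21685419 164.05270002]
 [265.67066692 161.84160723]
 [266.6162304  168.10400883]
 [270.98550873 197.0414376 ]]
top [[244.7549194  230.72925332]
 [243.52098243 230.36937565]
 [245.36027124 231.78733173]
 [253.44839894 238.02268193]]
[[264.1 154.9]
 [265.7 160.9]
 [271.7 196.9]]
[[250.9 225.7]
 [255.7 243.7]]
```

```bash
python3 - <<'E'
from h import *
for z in(.1365,.15,.16):print(z,ray("scene",(264.1,155.2),z))
a=env.read_camera("scene")[100:180,225:300,::-1];b=env.read_camera("top")[185:265,215:290,::-1]
# mark expected TCP and axes
S=5
def up(im,n,off):
    im=cv2.resize(im,None,fx=S,fy=S,interpolation=cv2.INTER_CUBIC)
    for p in proj(n,[[.4927,.0864,.1365]]): cv2.circle(im,tuple(((p-off+.5)*S).astype(int).tolist()),4,(0,0,255),1)
    c=place(np.array([[.0375,.095,.07],[.0375,-.095,.07],[-.0375,-.095,.07],[-.0375,.095,.07]]),.4927,.0864,np.radians(13.2),.1365)
    for p in proj(n,c): cv2.circle(im,tuple(((p-off+.5)*S).astype(int).tolist()),4,(0,255,0),1)
    return im
cv2.imwrite("pics/cap2.png",np.hstack([up(a,"scene",[225,100]),up(b,"top",[215,185])]))
E
```

```text
0.1365 [0.50522189 0.13664262 0.1365    ]
0.15 [0.49926074 0.1166559  0.15      ]
0.16 [0.49484507 0.10185093 0.16      ]
```

View pics/cap2.png

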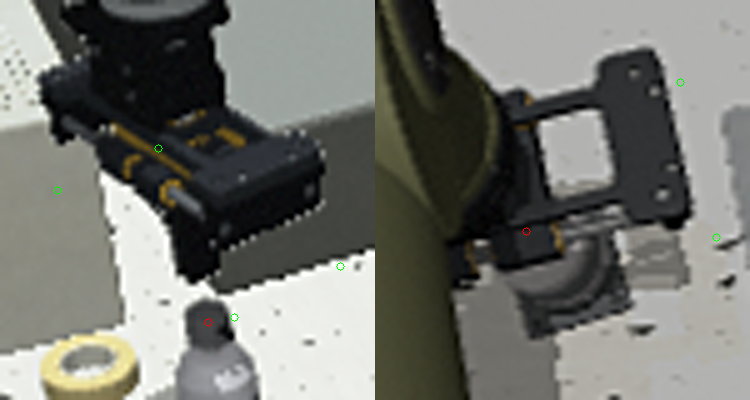

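The fingertip looks to be about 15–20 mm above the cap, so I'll keep going down slowly and watch the force.

Emit:
step_arm(
  rows=[
    {"angular": [0,0,0],"slide": [0,0,0.008],"jaw": 0},
    {"angular": [0,0,0],"slide": [0,0,0.004],"jaw": 0},
    {"angular": [0,0,0],"slide": [0,0,0],"jaw": 0},
  ],
)

```text
time_s: 3.92
tool_pos: [0.4925, 0.0865, 0.1303]
tool_rot: [-180.0, 0.0, 13.2]
force: [-1.3, -0.0, 0.1]
grip_width: 0.0006
grasp_force: 0.0
```

Emit:
step_arm(
  rows=[
    {"angular": [0,0,0],"slide": [0,0,0.008],"jaw": 0},
    {"angular": [0,0,0],"slide": [0,0,0],"jaw": 0},
  ],
)

```text
time_s: 4.18
tool_pos: [0.4925, 0.0864, 0.1262]
tool_rot: [-180.0, 0.0, 13.2]
force: [-0.1, 0.6, 0.1]
grip_width: 0.0006
grasp_force: 0.0
```

Emit:
step_arm(
  rows=[
    {"angular": [0,0,0],"slide": [0,0,0.008],"jaw": 0},
    {"angular": [0,0,0],"slide": [0,0,0],"jaw": 0},
  ],
)

```text
time_s: 4.42
tool_pos: [0.4925, 0.0864, 0.1222]
tool_rot: [-180.0, 0.0, 13.2]
force: [0.5, 0.7, 0.8]
grip_width: 0.0003
grasp_force: 0.0
```

```bash
python3 - <<'E'
from h import *
o=env.get_obs();print(o["force"],o["tool_pos"])
a=env.read_camera("scene")[120:180,225:300,::-1];b=env.read_camera("top")[205:265,215:290,::-1]
cv2.imwrite("pics/cap3.png",cv2.resize(np.hstack([a,b]),None,fx=5,fy=5,interpolation=cv2.INTER_CUBIC))
E
```

```text
[0.52444138 0.74507587 0.75436229] [0.49246088 0.08643403 0.12223583]
```

View pics/cap3.png

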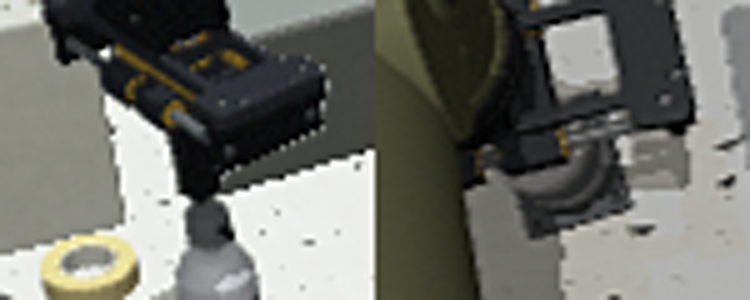

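The tip now just reaches the cap top at crop (205,200). I'll press in small steps.

Emit:
step_arm(
  rows=[
    {"angular": [0,0,0],"slide": [0,0,0.004],"jaw": 0},
    {"angular": [0,0,0],"slide": [0,0,0.002],"jaw": 0},
    {"angular": [0,0,0],"slide": [0,0,0],"jaw": 0},
  ],
)

```text
time_s: 4.9
tool_pos: [0.4927, 0.0864, 0.1195]
tool_rot: [180.0, 0.0, 13.2]
force: [-0.4, 0.7, -0.1]
grip_width: 0.0005
grasp_force: 0.0
```

Emit:
step_arm(
  rows=[
    {"angular": [0,0,0],"slide": [0,0,0.004],"jaw": 0},
    {"angular": [0,0,0],"slide": [0,0,0.002],"jaw": 0},
    {"angular": [0,0,0],"slide": [0,0,0],"jaw": 0},
  ],
)

```text
time_s: 5.28
tool_pos: [0.4927, 0.0865, 0.1165]
tool_rot: [180.0, 0.0, 13.2]
force: [0.1, -0.4, -0.6]
grip_width: 0.0006
grasp_force: 0.0
```

```bash
python3 - <<'E'
from h import *
e=np.array([-.0,-.095,0])
exp=place(e[None],.4927,.0864,np.radians(13.2),0)[0];print("expected end mid",exp)
for z in(.21,.24,.27,.3):
    a,b=ray("top",(271,195),z),ray("top",(278,230),z);print(z,a,b,(a+b)/2,np.linalg.norm(a-b), np.degrees(np.arctan2(a[1]-b[1],a[0]-b[0])))
# scene: body's near/right end in cap2: lower right corner top ~ (322,155)->,(322,200), 
for z in(.21,.24,.27):
    print(z,[ray("scene",(225+u/5,100+v/5),z).round(3) for u,v in((322,150),(228,225),(228,245),(322,190))])
E
```

```text
expected end mid [ 0.51439333 -0.00609     0.        ]
0.21 [0.56484762 0.01310265 0.21      ] [ 0.4820721  -0.00401571  0.21      ] [0.52345986 0.00454347 0.21      ] 0.08452705936575851 11.68431724633679
0.24 [0.55767231 0.00916779 0.24      ] [ 0.47750724 -0.00741072  0.24      ] [0.51758977 0.00087853 0.24      ] 0.08186137576738864 11.684317246336807
0.27 [0.55049699 0.00523292 0.27      ] [ 0.47294237 -0.01080573  0.27      ] [ 0.51171968 -0.00278641  0.27      ] 0.07919569216901882 11.68431724633679
0.3 [0.54332168 0.00129805 0.3       ] [ 0.46837751 -0.01420075  0.3       ] [ 0.50584959 -0.00645135  0.3       ] 0.07653000857064902 11.684317246336791
0.21 [array([0.595, 0.122, 0.21 ]), array([0.51 , 0.069, 0.21 ]), array([0.501, 0.049, 0.21 ]), array([0.575, 0.078, 0.21 ])]
0.24 [array([0.576, 0.073, 0.24 ]), array([0.495, 0.023, 0.24 ]), array([0.487, 0.003, 0.24 ]), array([0.556, 0.031, 0.24 ])]
0.27 [array([0.556, 0.023, 0.27 ]), array([ 0.479, -0.024,  0.27 ]), array([ 0.472, -0.042,  0.27 ]), array([ 0.538, -0.016,  0.27 ])]
```

Emit:
step_arm(
  rows=[
    {"angular": [0,0,0],"slide": [0,0,0.006],"jaw": 0},
    {"angular": [0,0,0],"slide": [0,0,0],"jaw": 0},
  ],
)

```text
time_s: 5.52
tool_pos: [0.4925, 0.0864, 0.1133]
tool_rot: [-180.0, 0.0, 13.2]
force: [0.9, -0.1, -0.5]
grip_width: 0.0001
grasp_force: 0.0
```

```bash
python3 - <<'E'
from h import *
o=env.get_obs();print(o["force"],o["tool_pos"],o["effort"])
a=env.read_camera("scene")[130:190,230:300,::-1]
cv2.imwrite("pics/cap4.png",cv2.resize(a,None,fx=8,fy=8,interpolation=cv2.INTER_CUBIC))
E
```

```text
[ 0.87426713 -0.1097887  -0.46009475] [0.49251834 0.08643408 0.11332216] [-1.30270841e-02 -2.78267473e+01 -1.96933575e+00 -2.95297033e+01
 -1.16737455e-02 -1.00622058e-01 -7.45336380e-03]
```

View pics/cap4.png

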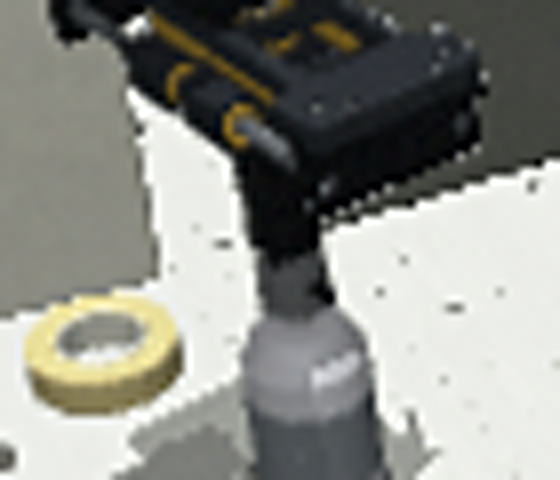

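The finger bottom is at px (266,161), level with the cap top. The fingertip seems to sit about 28 mm above the reported TCP. I'll carry on in small steps until there is force.

Emit:
step_arm(
  rows=[
    {"angular": [0,0,0],"slide": [0,0,0.005],"jaw": 0},
    {"angular": [0,0,0],"slide": [0,0,0],"jaw": 0},
  ],
)

```text
time_s: 5.82
tool_pos: [0.4926, 0.0864, 0.1109]
tool_rot: [180.0, 0.0, 13.2]
force: [-0.3, -0.0, -0.4]
grip_width: 0.0005
grasp_force: 0.0
```

Emit:
step_arm(
  rows=[
    {"angular": [0,0,0],"slide": [0,0,0.005],"jaw": 0},
    {"angular": [0,0,0],"slide": [0,0,0],"jaw": 0},
  ],
)

```text
time_s: 6.08
tool_pos: [0.4926, 0.0865, 0.1084]
tool_rot: [-180.0, 0.0, 13.2]
force: [-1.3, -0.3, 0.4]
grip_width: 0.0007
grasp_force: 0.0
```

Emit:
step_arm(
  rows=[
    {"angular": [0,0,0],"slide": [0,0,0.005],"jaw": 0},
    {"angular": [0,0,0],"slide": [0,0,0],"jaw": 0},
  ],
)

```text
time_s: 6.32
tool_pos: [0.4928, 0.0865, 0.1063]
tool_rot: [180.0, -0.0, 13.2]
force: [0.2, 0.2, 3.3]
grip_width: 0.0007
grasp_force: 1.3
```

Contact at about z=0.108. Now pressing fully down, then back up.

Emit:
step_arm(
  rows=[
    {"angular": [0,0,0],"slide": [0,0,0.006],"jaw": 0},
    {"angular": [0,0,0],"slide": [0,0,0.006],"jaw": 0},
    {"angular": [0,0,0],"slide": [0,0,0.003],"jaw": 0},
    {"angular": [0,0,0],"slide": [0,0,0],"jaw": 0},
  ],
)

```text
time_s: 6.82
tool_pos: [0.493, 0.0865, 0.0999]
tool_rot: [180.0, -0.0, 13.2]
force: [-4.5, -1.1, 12.2]
grip_width: 0.0006
grasp_force: 6.2
```

Emit:
step_arm(
  rows=[
    {"angular": [0,0,0],"slide": [0,0,-0.06],"jaw": 0},
    {"angular": [0,0,0],"slide": [0,0,-0.06],"jaw": 0},
    {"angular": [0,0,0],"slide": [0,0,0],"jaw": 0},
    {"angular": [0,0,0],"slide": [0,0,0],"jaw": 0.3},
  ],
)

```text
time_s: 7.32
tool_pos: [0.4922, 0.0862, 0.1575]
tool_rot: [-180.0, 0.1, 13.2]
force: [0.7, 0.7, -0.4]
grip_width: 0.0049
grasp_force: 0.0
```

```bash
python3 - <<'E'
from h import *
o=env.get_obs();print(o["force"],o["tool_pos"],o["tool_rot"])
go([.587,-.3476,.13],13.2,n=9)
go([.587,-.3476,.13],-22.6,n=5,frm=([.587,-.3476,.13],13.2))
E
```

```text
[ 0.71143623  0.71053264 -0.4305424 ] [0.49216193 0.08624376 0.15754108] [-1.79998516e+02  7.50796447e-02  1.32149359e+01]
slide/row (start axes) [-0.0015  0.0987  0.0061] angular/row [-0.  0.  0.] dist 0.445
slide/row (start axes) [0. 0. 0.] angular/row [-0.     -0.      0.0398] dist 0.0
```

Emit:
step_arm(
  rows=[
    {"angular": [0,0,0],"slide": [-0.002,0.099,0],"jaw": 0.5},
    {"angular": [0,0,0],"slide": [-0.002,0.099,0],"jaw": 0.5},
    {"angular": [0,0,0],"slide": [-0.002,0.099,0],"jaw": 0.5},
    {"angular": [0,0,0],"slide": [-0.002,0.099,0],"jaw": 0.5},
    {"angular": [0,0,0],"slide": [-0.002,0.099,0.01],"jaw": 0.5},
    {"angular": [0,0,0],"slide": [-0.002,0.099,0.01],"jaw": 0.5},
    {"angular": [0,0,0],"slide": [-0.002,0.099,0.01],"jaw": 0.5},
    {"angular": [0,0,0],"slide": [-0.002,0.099,0.01],"jaw": 0.5},
    {"angular": [0,0,0],"slide": [-0.002,0.099,0.01],"jaw": 0.5},
  ],
)

```text
time_s: 8.45
tool_pos: [0.5852, -0.3503, 0.1312]
tool_rot: [-179.9, 0.1, 13.2]
force: [0.9, 0.4, -0.1]
grip_width: 0.0435
grasp_force: 0.0
```

Emit:
step_arm(
  rows=[
    {"angular": [0,0,0.04],"slide": [0,0,0.03],"jaw": 0.5},
    {"angular": [0,0,0.04],"slide": [0,0,0.03],"jaw": 0.5},
    {"angular": [0,0,0.04],"slide": [0,0,0.03],"jaw": 0.5},
    {"angular": [0,0,0.04],"slide": [0,0,0.03],"jaw": 0.5},
    {"angular": [0,0,0.04],"slide": [0,0,0.0],"jaw": 0.5},
    {"angular": [0,0,0],"slide": [0,0,0],"jaw": 0.5},
  ],
)

```text
time_s: 9.2
tool_pos: [0.5848, -0.3486, 0.0714]
tool_rot: [-180.0, 0.2, -22.7]
force: [-0.6, 0.3, 1.0]
grip_width: 0.0435
grasp_force: 0.0
```

```bash
python3 - <<'E'
from h import *
o=env.get_obs();print(o["time_s"],o["tool_pos"],o["tool_rot"],o["grip_width"])
go([.587,-.3476,.03],-22.6)
a=env.read_camera("scene")[190:300,300:420,::-1];b=env.read_camera("top")[160:270,350:470,::-1]
p=o["tool_pos"]
def mk(im,n,off):
    im=cv2.resize(im,None,fx=3.3,fy=3.3,interpolation=cv2.INTER_CUBIC)
    w=np.radians(o["tool_rot"][2]); pts=place(np.array([[0,.022,.036],[0,-.022,.036],[0,.022,0],[0,-.022,0]]),p[0],p[1],w,p[2])
    for q,c in zip(proj(n,pts),[(0,0,255)]*2+[(0,255,0)]*2): cv2.circle(im,tuple(((q-off+.5)*3.3).astype(int).tolist()),3,c,1)
    return im
cv2.imwrite("pics/hov.png",np.hstack([mk(a,"scene",[300,190]),mk(b,"top",[350,160])]))
E
```

```text
9.2 [ 0.58482887 -0.34859961  0.07144043] [-179.99163427    0.18318603  -22.68427046] 0.043468944382448374
slide/row (start axes) [ 0.0035 -0.0035  0.0829] angular/row [-0.      0.001  -0.0005] dist 0.042
```

View pics/hov.png

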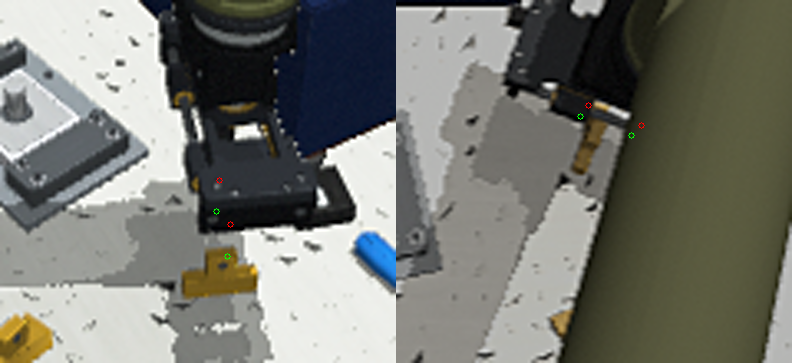

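The body's near end hides the fingers in the scene view at crop (200–315,140–230). No finger shows at the green marks, which confirms the tips are about 36 mm higher than reported. Top view: fingers straddle the bar at crop (590,145). Descending now.

Emit:
step_arm(
  rows=[
    {"angular": [0,0,0],"slide": [0.004,-0.003,0.05],"jaw": 0.5},
    {"angular": [0,0,0],"slide": [0,0,0.05],"jaw": 0.5},
    {"angular": [0,0,0],"slide": [0,0,0.02],"jaw": 0.5},
    {"angular": [0,0,0],"slide": [0,0,0.02],"jaw": 0.5},
    {"angular": [0,0,0],"slide": [0,0,0.01],"jaw": 0.5},
    {"angular": [0,0,0],"slide": [0,0,0],"jaw": 0.5},
  ],
)

```text
time_s: 10.05
tool_pos: [0.5884, -0.3487, -0.0012]
tool_rot: [180.0, -0.0, -22.8]
force: [-0.0, 0.0, -1.0]
grip_width: 0.0434
grasp_force: 0.0
```

Emit:
step_arm(
  rows=[
    {"angular": [0,0,0],"slide": [0,0,0.01],"jaw": 0.5},
    {"angular": [0,0,0],"slide": [0,0,0.006],"jaw": 0.5},
    {"angular": [0,0,0],"slide": [0,0,0],"jaw": 0.3},
    {"angular": [0,0,0],"slide": [0,0,0],"jaw": 0},
    {"angular": [0,0,0],"slide": [0,0,0],"jaw": 0},
    {"angular": [0,0,0],"slide": [0,0,0],"jaw": 0},
  ],
  newtons=20,
)

```text
time_s: 10.8
tool_pos: [0.5884, -0.3487, -0.0092]
tool_rot: [180.0, -0.0, -22.8]
force: [1.0, 2.2, 0.2]
grip_width: 0.0118
grasp_force: 19.9
```

```bash
python3 - <<'E'
from h import *
go([.5181,-.0561,.07],-22.8,n=7,frm=([.5884,-.3487,.07],-22.8))
go([0,0,0],10.6,frm=([0,0,0],-22.8),n=5)
E
```

```text
slide/row (start axes) [-0.0509 -0.0693 -0.    ] angular/row [0. 0. 0.] dist 0.301
slide/row (start axes) [0. 0. 0.] angular/row [ 0.      0.     -0.0371] dist 0.0
```

Emit:
step_arm(
  rows=[
    {"angular": [0,0,0],"slide": [0,0,-0.02],"jaw": 0},
    {"angular": [0,0,0],"slide": [0,0,-0.07],"jaw": 0},
    {"angular": [0,0,0],"slide": [0,0,-0.07],"jaw": 0},
    {"angular": [0,0,0],"slide": [0,0,0],"jaw": 0},
  ],
)

```text
time_s: 11.3
tool_pos: [0.591, -0.3499, 0.0752]
tool_rot: [179.9, -0.4, -22.8]
force: [0.9, 1.3, -0.8]
grip_width: 0.0118
grasp_force: 20.0
```

Emit:
step_arm(
  rows=[
    {"angular": [0,0,0],"slide": [-0.051,-0.069,0],"jaw": 0},
    {"angular": [0,0,0],"slide": [-0.051,-0.069,0],"jaw": 0},
    {"angular": [0,0,0],"slide": [-0.051,-0.069,0],"jaw": 0},
    {"angular": [0,0,0],"slide": [-0.051,-0.069,0],"jaw": 0},
    {"angular": [0,0,0],"slide": [-0.051,-0.069,0],"jaw": 0},
    {"angular": [0,0,0],"slide": [-0.051,-0.069,0],"jaw": 0},
    {"angular": [0,0,0],"slide": [-0.051,-0.069,0],"jaw": 0},
  ],
)

```text
time_s: 12.18
tool_pos: [0.516, -0.0555, 0.0698]
tool_rot: [180.0, 0.1, -22.8]
force: [1.2, -0.3, -1.3]
grip_width: 0.0117
grasp_force: 20.0
```

Emit:
step_arm(
  rows=[
    {"angular": [0,0,-0.037],"slide": [0,0,0],"jaw": 0},
    {"angular": [0,0,-0.037],"slide": [0,0,0],"jaw": 0},
    {"angular": [0,0,-0.037],"slide": [0,0,0],"jaw": 0},
    {"angular": [0,0,-0.037],"slide": [0,0,0],"jaw": 0},
    {"angular": [0,0,-0.037],"slide": [0,0,0],"jaw": 0},
    {"angular": [0,0,0],"slide": [0,0,0],"jaw": 0},
  ],
)

```text
time_s: 12.92
tool_pos: [0.5165, -0.0569, 0.0699]
tool_rot: [-180.0, 0.1, 10.5]
force: [-1.3, -0.2, -1.1]
grip_width: 0.012
grasp_force: 20.0
```

```bash
python3 - <<'E'
from h import *
o=env.get_obs();print(o["time_s"],o["tool_pos"],o["tool_rot"],o["force"])
imgs={n:env.read_camera(n) for n in I}
for n in I: cv2.imwrite(f"pics/{n}h.png",imgs[n][:,:,::-1])
p=o["tool_pos"]
for n in I:
    q=proj(n,[p[0],p[1],p[2]+.03])[0].astype(int); b=brass(imgs[n])[q[1]-30:q[1]+30,q[0]-40:q[0]+40]
    ys,xs=np.nonzero(b>.3); print(n,q,len(ys),(xs.min()+q[0]-40,xs.max()+q[0]-40,ys.min()+q[1]-30,ys.max()+q[1]-30) if len(ys) else 0)
go([.5181,-.0561,p[2]],10.6)
a=imgs["scene"][120:240,240:360,::-1];b=imgs["top"][150:270,240:360,::-1]
cv2.imwrite("pics/held.png",cv2.resize(np.hstack([a,b]),None,fx=3.3,fy=3.3,interpolation=cv2.INTER_CUBIC))
E
```

```text
12.925 [ 0.51648057 -0.0568532   0.06986426] [-1.79973986e+02  7.68886395e-02  1.04515997e+01] [-1.29617221 -0.23974801 -1.11636224]
scene [293 196] 262 (np.int64(276), np.int64(325), np.int64(166), np.int64(206))
top [303 222] 3264 (np.int64(263), np.int64(321), np.int64(192), np.int64(251))
slide/row (start axes) [ 0.0029 -0.001   0.0006] angular/row [-0.0001  0.0003 -0.0011] dist 0.002
```

View pics/held.png

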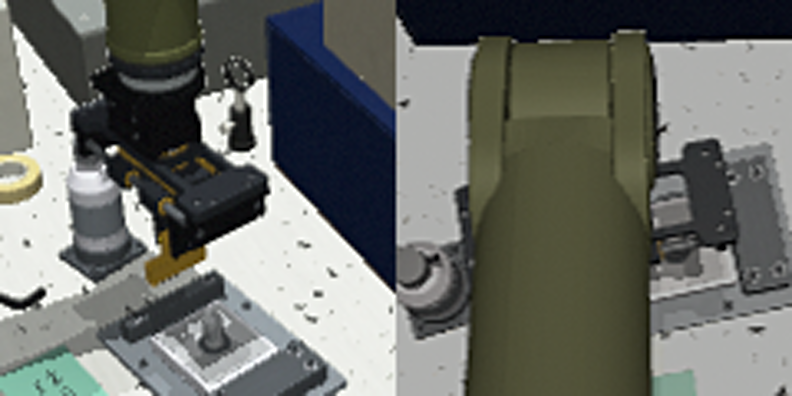

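The spacer is held level at px (293,197) in the scene view, over the gap; the arm hides it in the top view. I'll check spacer against gap numerically in the scene camera.

```bash
python3 - <<'E'
from h import *
img=cv2.imread("pics/sceneh.png")[:,:,::-1]
win=(270,185,318,215);x0,y0,x1,y1=win
im=img[y0:y1,x0:x1];B=brass(im);ok=(im.max(2)>75)
z=.0699+.0092
for yaw in(10.5,None):
    def c(p):
        w=np.radians(yaw) if yaw else p[2]
        s=sil("scene",[place(P,p[0],p[1],w,z) for P in SP],win);return (((s-B)**2)*ok).sum()
    r=minimize(c,[.5165,-.0569,.183][:2 if yaw else 3],method="Nelder-Mead",options=dict(initial_simplex=(np.array([.5165,-.0569,.183])+np.array([[0,0,0],[.008,0,0],[0,.008,0],[0,0,.1]]))[:3 if yaw else 4,:2 if yaw else 3]))
    print("held spacer scene",r.x,r.fun,c([.5165,-.0569,.183]), ok.sum(), B.sum())
img=cv2.imread("pics/scene0.png")
x,y,w=.528,-.109,np.radians(10.6)
def prof(z,us,vs,axis,cam="scene"):
    G=np.array([[b,a,0] if axis=="y" else [a,b,0] for a in vs for b in us])
    q=proj(cam,place(G,x,y,w,z)).astype(np.float32)
    pr=np.median(cv2.remap(img,q[:,0].reshape(len(vs),-1),q[:,1].reshape(len(vs),-1),cv2.INTER_LINEAR).mean(2),1)
    g=np.gradient(cv2.GaussianBlur(pr[:,None],(1,7),0)[:,0])
    print(cam,axis,z,[(float(round(vs[i]*1e3,1)),float(round(g[i],1))) for i in range(2,len(g)-2) if abs(g[i])==max(abs(g[i-2:i+3])) and abs(g[i])>1.2])
v=np.arange(-.11,.111,.0005);u=np.arange(-.03,.0301,.001);u2=u[abs(u)>.022]
prof(.028,u2,v,"y");prof(.032,u,v,"y")
prof(.01,np.r_[np.arange(-.067,-.06,.001),np.arange(.06,.067,.001)],v,"y")
prof(.028,u2,np.arange(-.085,.0851,.0005),"x")
prof(.01,u,np.arange(-.085,.0851,.0005),"x")
E
```

```text
held spacer scene [ 0.51585975 -0.05421266] 4.867369858635746 12.427739300162534 963 144.6165952321855
held spacer scene [ 0.51535416 -0.05480765  0.23946983] 3.0121706732431988 12.484308704728699 963 144.6165952321855
scene y 0.028 [(-101.5, -11.4), (-86.5, 4.7), (-45.5, 13.1), (-39.0, -4.6), (39.5, 2.4), (46.0, -17.8), (67.0, 3.9), (82.0, 10.7)]
scene y 0.032 [(-104.5, -11.1), (-89.5, 4.6), (-49.0, 13.3), (-43.0, -5.0), (-8.5, -5.3), (-5.5, -1.3), (-3.5, 1.3), (1.0, -1.4), (4.0, -1.2), (8.5, 2.0), (13.0, 3.9), (16.5, 1.3), (36.0, 1.9), (42.5, -15.1), (63.0, 3.8), (78.5, 9.8)]
scene y 0.01 [(-105.5, -19.0), (-99.5, 7.3), (-75.0, -2.0), (-66.5, 2.2), (-63.5, -2.7), (-57.5, -1.2), (-55.0, 1.6), (-39.5, -5.0), (-29.5, 8.3), (32.5, -4.9), (41.0, 4.6), (82.0, -3.4), (85.0, 1.3), (100.5, 7.5)]
scene x 0.028 [(-83.5, -19.0), (-79.0, 10.1), (-54.5, -4.3), (-45.0, 14.6), (-40.0, -5.6), (2.5, -10.6), (6.0, 10.3), (29.0, 2.8), (35.0, -9.5), (56.5, 8.6)]
scene x 0.01 [(-75.5, -18.8), (-70.0, 9.1), (-46.0, -4.8), (-35.0, 14.2), (-30.5, -4.0), (-4.5, -3.2), (2.5, -6.8), (6.0, 5.7), (9.0, -3.7), (13.5, 5.2), (17.0, 2.5), (41.5, 3.5), (46.0, -8.5), (69.5, 6.3)]
```

Spacer is within about 1–2 mm of gap centre (bed y≈54 mm). I'll apply a small correction and lower it.

Emit:
step_arm(
  rows=[
    {"angular": [0,0,0],"slide": [0.003,0.0016,0],"jaw": 0},
    {"angular": [0,0,0],"slide": [0,0,0.04],"jaw": 0},
    {"angular": [0,0,0],"slide": [0,0,0.03],"jaw": 0},
    {"angular": [0,0,0],"slide": [0,0,0.01],"jaw": 0},
    {"angular": [0,0,0],"slide": [0,0,0],"jaw": 0},
  ],
)

```text
time_s: 13.65
tool_pos: [0.5186, -0.0573, 0.0303]
tool_rot: [-180.0, 0.0, 10.5]
force: [-0.2, -0.4, -0.9]
grip_width: 0.0118
grasp_force: 20.0
```

```bash
python3 - <<'E'
from h import *
o=env.get_obs();print(o["time_s"],o["tool_pos"],o["tool_rot"],o["force"])
p=o["tool_pos"];d=p[:2]-[.528,-.109];w=np.radians(10.6);print("loc",d[0]*np.cos(w)+d[1]*np.sin(w),-d[0]*np.sin(w)+d[1]*np.cos(w))
img=env.read_camera("scene");cv2.imwrite("pics/s2.png",img[:,:,::-1])
q=proj("scene",[p[0],p[1],p[2]+.02])[0].astype(int)
x0,y0,x1,y1=win=(q[0]-24,q[1]-9,q[0]+24,q[1]+18)
im=img[y0:y1,x0:x1];B=brass(im);ok=(im.max(2)>75)
for dz in(.0072,.0092,.0112):
    z=p[2]+dz
    c=lambda p:((sil("scene",[place(P,p[0],p[1],p[2],z) for P in SP],win)-B)**2*ok).sum()
    g=np.array([p[0],p[1],.183]);r=minimize(c,g,method="Nelder-Mead",options=dict(initial_simplex=g+np.array([[0,0,0],[.008,0,0],[0,.008,0],[0,0,.1]])))
    d=r.x[:2]-[.528,-.109];print(dz,r.x,r.fun,"loc",d[0]*np.cos(w)+d[1]*np.sin(w),-d[0]*np.sin(w)+d[1]*np.cos(w))
E
```

```text
13.65 [ 0.51863375 -0.05729322  0.03034156] [-1.79982164e+02  4.00149809e-02  1.05246379e+01] [-0.22010506 -0.35922159 -0.94283618]
loc 0.0003051115193401458 0.052547358727774565
0.0072 [ 0.51780386 -0.05574964  0.18822273] 0.2503479269240906 loc -0.00022667188727633347 0.054217252364659914
0.0092 [ 0.51698862 -0.05795992  0.18949446] 0.24404390654245828 loc -0.0014345835875773424 0.05219465745426978
0.0112 [ 0.51623899 -0.06010714  0.18868225] 0.24153697375873193 loc -0.0025664014718408783 0.0502219701593185
```

Clean fit: yaw 10.8°, local y about 52–54 mm against the 54 mm gap centre. Nudging +1 mm and lowering.

Emit:
step_arm(
  rows=[
    {"angular": [0,0,0],"slide": [0,-0.002,0.012],"jaw": 0},
    {"angular": [0,0,0],"slide": [0,0,0.01],"jaw": 0},
    {"angular": [0,0,0],"slide": [0,0,0],"jaw": 0},
  ],
)

```text
time_s: 14.08
tool_pos: [0.5182, -0.0564, 0.0191]
tool_rot: [-180.0, 0.1, 10.5]
force: [0.2, 0.8, -0.8]
grip_width: 0.012
grasp_force: 20.0
```

Emit:
step_arm(
  rows=[
    {"angular": [0,0,0],"slide": [0,0,0.01],"jaw": 0},
    {"angular": [0,0,0],"slide": [0,0,0.006],"jaw": 0},
    {"angular": [0,0,0],"slide": [0,0,0],"jaw": 0},
  ],
)

```text
time_s: 14.45
tool_pos: [0.5184, -0.0564, 0.0113]
tool_rot: [-180.0, 0.0, 10.5]
force: [0.4, 0.0, -1.3]
grip_width: 0.0117
grasp_force: 20.0
```

Underside is now about 20 mm, below the fence top, with no contact force. Continuing.

Emit:
step_arm(
  rows=[
    {"angular": [0,0,0],"slide": [0,0,0.01],"jaw": 0},
    {"angular": [0,0,0],"slide": [0,0,0.005],"jaw": 0},
    {"angular": [0,0,0],"slide": [0,0,0],"jaw": 0},
  ],
)

```text
time_s: 14.82
tool_pos: [0.5184, -0.0563, 0.0038]
tool_rot: [-180.0, 0.0, 10.5]
force: [0.2, -0.4, -0.9]
grip_width: 0.0119
grasp_force: 20.0
```

Emit:
step_arm(
  rows=[
    {"angular": [0,0,0],"slide": [0,0,0.005],"jaw": 0},
    {"angular": [0,0,0],"slide": [0,0,0.002],"jaw": 0},
    {"angular": [0,0,0],"slide": [0,0,0],"jaw": 0},
  ],
)

```text
time_s: 15.2
tool_pos: [0.5188, -0.0564, 0.0007]
tool_rot: [180.0, -0.0, 10.5]
force: [0.7, -0.0, -0.1]
grip_width: 0.0118
grasp_force: 20.0
```

Emit:
step_arm(
  rows=[
    {"angular": [0,0,0],"slide": [0,0,0.002],"jaw": 0},
    {"angular": [0,0,0],"slide": [0,0,0.001],"jaw": 0},
    {"angular": [0,0,0],"slide": [0,0,0],"jaw": 0},
  ],
)

```text
time_s: 15.58
tool_pos: [0.5187, -0.0565, 0.0006]
tool_rot: [180.0, 0.0, 10.5]
force: [-5.4, 1.4, 10.3]
grip_width: 0.0119
grasp_force: 20.0
```

Seated on the base plate (10 N at the expected height). Release, lift, move over the post.

Emit:
step_arm(
  rows=[
    {"angular": [0,0,0],"slide": [0,0,-0.003],"jaw": 0.1},
    {"angular": [0,0,0],"slide": [0,0,0],"jaw": 0.4},
    {"angular": [0,0,0],"slide": [0,0,0],"jaw": 0.4},
    {"angular": [0,0,0],"slide": [0,0,0],"jaw": 0.4},
    {"angular": [0,0,0],"slide": [0,0,-0.02],"jaw": 0.4},
    {"angular": [0,0,0],"slide": [0,0,-0.06],"jaw": 0.4},
    {"angular": [0,0,0],"slide": [0,0,-0.06],"jaw": 0.45},
    {"angular": [0,0,0],"slide": [0,0,0],"jaw": 0.45},
  ],
)

```text
time_s: 16.58
tool_pos: [0.5211, -0.0566, 0.0737]
tool_rot: [179.9, -0.3, 10.5]
force: [0.6, 0.1, 0.5]
grip_width: 0.0389
grasp_force: 0.0
```

```bash
python3 - <<'E'
from h import *
o=env.get_obs();p=o["tool_pos"];print(o["time_s"],p,o["force"])
img=env.read_camera("scene");cv2.imwrite("pics/s3.png",img[:,:,::-1])
q=proj("scene",[.5187,-.0565,.03])[0].astype(int)
x0,y0,x1,y1=win=(q[0]-22,q[1]-16,q[0]+22,q[1]+18)
im=img[y0:y1,x0:x1];B=brass(im)
w=np.radians(10.6)
for ok in (im.max(2)>75,im.max(2)>0):
    c=lambda p:((sil("scene",[place(P,p[0],p[1],p[2],.01) for P in SP],win)-B)**2*ok).sum()
    g=np.array([.5187,-.0565,.183]);r=minimize(c,g,method="Nelder-Mead",options=dict(initial_simplex=g+np.array([[0,0,0],[.008,0,0],[0,.008,0],[0,0,.1]])))
    d=r.x[:2]-[.528,-.109];print(r.x,r.fun,B.sum(),"loc",d[0]*np.cos(w)+d[1]*np.sin(w),-d[0]*np.sin(w)+d[1]*np.cos(w))
go([.5241,-.1097,p[2]],10.5,n=2)
E
```

```text
16.575 [ 0.52114122 -0.05662293  0.07370101] [0.61714962 0.10572586 0.48458197]
[ 0.52186545 -0.04297635  0.2244246 ] 28.13594649386037 132.32527054639567 loc 0.006115277551572348 0.06602543570895082
[ 0.51960237 -0.04703482  0.34189116] 47.988746562787156 132.32527054639567 loc 0.003144255895377191 0.06245252477993431
slide/row (start axes) [-0.0054  0.053  -0.0017] angular/row [ 0.0002 -0.0004  0.0001] dist 0.053
```

Emit:
step_arm(
  rows=[
    {"angular": [0,0,0],"slide": [-0.005,0.053,0],"jaw": 0.45},
    {"angular": [0,0,0],"slide": [-0.005,0.053,0],"jaw": 0.45},
    {"angular": [0,0,0],"slide": [0,0,0],"jaw": 0.45},
  ],
)

```text
time_s: 17.0
tool_pos: [0.5223, -0.1117, 0.0694]
tool_rot: [-180.0, 0.1, 10.3]
force: [-0.5, 0.2, 0.8]
grip_width: 0.0391
grasp_force: 0.0
```

```bash
cat > chk.py <<'E'
from h import *
o=env.get_obs();p=o["tool_pos"];print(o["time_s"],p,o["force"])
w=np.radians(10.6)
V=[box(.06,.012,.014,.022),SP[1]]
for n in I:
    img=env.read_camera(n);cv2.imwrite(f"pics/{n}{o['time_s']}.png",img[:,:,::-1])
    q=proj(n,[.5187,-.0565,.03])[0].astype(int)
    x0,y0,x1,y1=win=(q[0]-22,q[1]-16,q[0]+22,q[1]+18)
    im=img[y0:y1,x0:x1].astype(int);B=brass(im)*(im.max(2)>70);ok=np.ones_like(B,bool) if n=="top" else (im.max(2)>75)
    ys,xs=np.nonzero(B>.4);print(n,B.sum(),q,xs.min()+x0,xs.max()+x0,ys.min()+y0,ys.max()+y0)
    for r_ in B[::2]: print("".join(" .:*#"[int(v*4)] for v in r_)) if n=="scene" else 0
    c=lambda p:((sil(n,[place(P,p[0],p[1],p[2],.01) for P in V],win)-B)**2*ok).sum()
    g=np.array([.5187,-.0565,.183]);r=minimize(c,g,method="Nelder-Mead",options=dict(initial_simplex=g+np.array([[0,0,0],[.008,0,0],[0,.008,0],[0,0,.1]])))
    d=r.x[:2]-[.528,-.109];print(r.x,r.fun,"loc",d[0]*np.cos(w)+d[1]*np.sin(w),-d[0]*np.sin(w)+d[1]*np.cos(w))
go([.5241,-.1097,-.002],10.5)
E
python3 chk.py
```

```text
17.0 [ 0.52230343 -0.11174532  0.0693664 ] [-0.49626387  0.23973177  0.84667376]
scene 131.0194048713568 [295 213] 287 303 197 220
                             ##             
                                            
                                            
                                            
                       :.                   
                   :######                  
                  ##### #######             
                  #############             
                  ##########:               
               #########:                   
              #######:                      
              ###:                          
                                            
                                            
                                            
                                            
                                            
[ 0.51675065 -0.05615388  0.20193025] 5.806388898728798 loc -0.0013362688451661556 0.05401364965995012
top 402.87030630881185 [304 226] 294 325 210 243
[ 0.51711775 -0.06630284  0.12392194] 191.21461876371254 loc -0.002842350531938112 0.043970352783736434
slide/row (start axes) [0.0026 0.0028 0.1435] angular/row [-0.0005  0.0005  0.0001] dist 0.072
```

Spacer stands at local (−1, 54) mm, upright. Descending round the post.

Emit:
step_arm(
  rows=[
    {"angular": [0,0,0],"slide": [0.003,0.003,0.05],"jaw": 0.45},
    {"angular": [0,0,0],"slide": [0,0,0.04],"jaw": 0.45},
    {"angular": [0,0,0],"slide": [0,0,0.03],"jaw": 0.45},
    {"angular": [0,0,0],"slide": [0,0,0.014],"jaw": 0.45},
    {"angular": [0,0,0],"slide": [0,0,0],"jaw": 0.45},
  ],
)

```text
time_s: 17.73
tool_pos: [0.525, -0.1102, 0.0034]
tool_rot: [-180.0, 0.0, 10.6]
force: [0.1, 0.2, 0.0]
grip_width: 0.0391
grasp_force: 0.0
```

Emit:
step_arm(
  rows=[
    {"angular": [0,0,0],"slide": [0,0,0.008],"jaw": 0.45},
    {"angular": [0,0,0],"slide": [0,0,0],"jaw": 0.2},
    {"angular": [0,0,0],"slide": [0,0,0],"jaw": 0},
    {"angular": [0,0,0],"slide": [0,0,0],"jaw": 0},
    {"angular": [0,0,0],"slide": [0,0,0],"jaw": 0},
  ],
  newtons=25,
)

```text
time_s: 18.35
tool_pos: [0.5253, -0.1107, -0.0001]
tool_rot: [180.0, -0.0, 10.5]
force: [-0.4, 0.1, 1.5]
grip_width: 0.0175
grasp_force: 25.0
```

Post is gripped (17.5 mm). Now push along bed +y (tool −y) by about 5 mm, then watch the force.

Emit:
step_arm(
  rows=[
    {"angular": [0,0,0],"slide": [0,-0.003,0],"jaw": 0},
    {"angular": [0,0,0],"slide": [0,-0.003,0],"jaw": 0},
    {"angular": [0,0,0],"slide": [0,-0.003,0],"jaw": 0},
    {"angular": [0,0,0],"slide": [0,0,0],"jaw": 0},
  ],
)

```text
time_s: 18.85
tool_pos: [0.5246, -0.1067, -0.0001]
tool_rot: [180.0, -0.0, 10.5]
force: [0.4, -3.3, 2.2]
grip_width: 0.0173
grasp_force: 25.0
```

Emit:
step_arm(
  rows=[
    {"angular": [0,0,0],"slide": [0,-0.002,0],"jaw": 0},
    {"angular": [0,0,0],"slide": [0,-0.002,0],"jaw": 0},
    {"angular": [0,0,0],"slide": [0,0,0],"jaw": 0},
  ],
)

```text
time_s: 19.23
tool_pos: [0.5243, -0.1052, -0.0001]
tool_rot: [179.9, -0.0, 10.5]
force: [1.1, -5.7, 1.6]
grip_width: 0.0173
grasp_force: 25.0
```

Emit:
step_arm(
  rows=[
    {"angular": [0,0,0],"slide": [0,-0.002,0],"jaw": 0},
    {"angular": [0,0,0],"slide": [0,0,0],"jaw": 0},
    {"angular": [0,0,0],"slide": [0,0,0],"jaw": 0},
  ],
)

```text
time_s: 19.6
tool_pos: [0.5241, -0.1051, -0.0001]
tool_rot: [179.9, -0.0, 10.5]
force: [1.2, -7.1, 2.6]
grip_width: 0.0173
grasp_force: 25.0
```

Emit:
step_arm(
  rows=[
    {"angular": [0,0,0],"slide": [0,-0.002,0],"jaw": 0},
    {"angular": [0,0,0],"slide": [0,0,0],"jaw": 0},
    {"angular": [0,0,0],"slide": [0,0,0],"jaw": 0},
  ],
)

```text
time_s: 19.98
tool_pos: [0.5238, -0.1051, -0.0001]
tool_rot: [179.8, -0.0, 10.4]
force: [1.3, -8.5, 2.6]
grip_width: 0.0171
grasp_force: 25.0
```

Blocked now (position steady, force rising about 1.5 N/mm). Ramping to about 15 N.

Emit:
step_arm(
  rows=[
    {"angular": [0,0,0],"slide": [0,-0.002,0],"jaw": 0},
    {"angular": [0,0,0],"slide": [0,-0.002,0],"jaw": 0},
    {"angular": [0,0,0],"slide": [0,-0.002,0],"jaw": 0},
    {"angular": [0,0,0],"slide": [0,-0.002,0],"jaw": 0},
    {"angular": [0,0,0],"slide": [0,0,0],"jaw": 0},
    {"angular": [0,0,0],"slide": [0,0,0],"jaw": 0},
  ],
)

```text
time_s: 20.72
tool_pos: [0.5236, -0.105, 0.0003]
tool_rot: [179.6, -0.0, 10.3]
force: [1.1, -15.1, 1.4]
grip_width: 0.0172
grasp_force: 25.0
```

```bash
sed -i 's/\[.5241,-.1097,-.002\]/p/' chk.py; python3 chk.py
```

```text
20.725 [ 5.23567908e-01 -1.04952516e-01  2.59645629e-04] [  1.13153193 -15.09638793   1.43054318]
scene 101.31528928824318 [295 213] 286 316 197 219
                   #                   ##   
                  #                      ## 
                #       #                   
                #         #                 
                             #              
                  ##                        
                 *###       *##             
                  #####    #:               
                 :#####    ##               
             :#######:                      
             #####:                         
             #:                             
                                            
                                            
                                            
                                            
                                            
[ 0.51643919 -0.05166813  0.15605792] 29.438754574575153 loc -0.0008172535949469324 0.0584801498701638
top 366.88066963818574 [304 226] 293 325 210 243
[ 0.51972615 -0.08662362  0.25350715] 175.31296478976523 loc -0.004016494211828826 0.023516521240300448
slide/row (start axes) [0. 0. 0.] angular/row [ 0.0024 -0.0002 -0.001 ] dist 0.0
```

```bash
python3 - <<'E'
from cell import env
print(env.get_obs()["force"],env.sign_off())
E
```

```text
the job is handed in; nothing more can be done
[  1.40284094 -14.82666369   1.30678965] None
```

I handed the job in at about 21 s with the cap pressed and let back up, the spacer seated in the thin-fence gap, and the plate held against it by its post at about 15 N; the sign-off returned no verdict, and my last picture check of the spacer was mostly blocked by the gripper.

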